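# Hold the welding fixture's sprung guard shutter half open

### The job

On the ring-welding fixture, take the orange guard shutter by its black knob and slide it open against its spring until you feel it meet the red stop, gently enough not to push the stop out of its setting. Then ease it back to halfway between shut and the stop, so that half of the electrode window stays covered for inspection, and finish still holding it there: it springs shut if let go. Leave the things lying around the fixture where they are.

Things in the scene. Friction and masses are not known exactly. Their poses are not given: they have to be found in the camera images.
- fixture: Aluminium welding fixture fixed to the table, base plate 200 mm (x) by 370 mm (y = -150 to +220) by 20 mm. Origin at table level under its middle line. Its +y axis is the way the shutter opens; x points across, away from the robot at yaw 0 (turned up to 0.6 rad). At the +y end a spring tube lies on the middle line from y = 105 mm on, top 80 mm above the table.
- knob (a point): Centre of the top of the shutter's black knob, an upright post 22 mm in diameter, top 123 mm above the table, 52 mm above the orange plate (130 mm x, 90 mm y, top at 71 mm), at the plate's middle; space all round it. A steel lug 18 mm high stands on the plate's +y edge, 54 mm to the knob's -x side. Shut, the knob is at fixture x = 0, y = -70 mm.
- shutter (a joint): Sliding guard shutter, in m: 0 = shut (where it starts), growing as the shutter moves along the fixture's +y axis. A spring pushes it shut with about 3 N when shut, rising by 0.8 N per 10 mm (about 12 N at 110 mm), plus 0.5 N friction. It meets the stop when its value equals that of stop.
- stop (a joint): Setting of the stop, in m: the shutter's full travel from shut to the stop, different every time (0.07 to 0.11). The stop is clamped on its rail and gives way only above about 60 N.
- stop_face (a point): Face of the red stop block (26 x 24 x 22 mm plus a 12 mm thumb screw on top) that the shutter's lug meets: centre of the face that looks to the fixture's -y, 75 mm above the table, 56 mm to the -x side of the knob's path. With the shutter at the stop the knob's axis is 45 mm short of this face along the fixture's y.
- ring_tray: Bystander: open cardboard tray of steel wire rings, 120 x 180 x 50 mm, behind the fixture; origin under its centre.
- screwdriver: Bystander: screwdriver lying behind the shut end of the fixture, red handle.
- spare_electrode: Bystander: spare copper electrode with a brass block, 70 x 20 x 20 mm, lying in front of the fixture.
- jar: Bystander: amber jar, 50 mm diameter, 65 mm high, beside the shut end of the fixture; origin under its centre.

How it is judged:
By the outcome, as a careful person would: the job done as asked, in the order asked, and still so for the second after the job is handed in, while the arm keeps its last pose, push and grip.
It also fails if it takes over 35 s, if anything falls off the work surface, if the arm or the gripper's body presses on something with over 40 N, if the wrist force passes 120 N, or if a joint passes its speed limit or range.

### The arm

A 6-joint arm with a two-finger parallel gripper is mounted at the origin on the work surface. World frame = base frame: x ahead of the robot, y to its left, z up, the work surface at z = 0. Lengths are in m, angles in rad, forces in N, time in s.
With the tool pointing down it reaches from about 0.25 to 0.725 m from the base axis. Payload 9.7 kg.
Tool frame: the origin (TCP) lies on the mounting face of the last link; the fingertips stand 173 mm ahead of it and the grasp point (between the pads) lies 155 mm ahead of it (ctrl.tcp_to_grasp is the distance from the TCP to the grasp point, in m); z points along the fingers, y is the line along which they close (so a half turn about z gives the same grasp; the last joint's range is limited). The gripper opens to 85 mm and grips with 20 to 120 N. Pads are 22 mm wide; open, the fingers measure 114 mm over their backs; the gripper's body (76 mm by 85 mm) begins 54 mm behind the grasp point. The pads swing forward as they close: fully open they stand 13 mm farther back than shut.
Start: joints at [1.286, 0.087, 0.176, 1.66, 0, 1.571], TCP at [0.155, 0.528, 0.405] pointing down, gripper open.
Joint ranges: [-3.13, 3.13], [-0.85, 1.81], [-1.15, 1.24], [-2.2, 2.28], [-1.44, 1.52], [-3.14, 3.14]. Speed limits (rad/s): [2.22, 2.22, 2.57, 3.14, 3.14, 3.14].

### API

Orientations are given as [roll, pitch, yaw] about the fixed x, y, z axes, in that order (R = Rz(yaw) Ry(pitch) Rx(roll)).
In Python, from rig import ctrl gives the robot as it stands.
- The arm moves only by the tool jog_arm, never from a script. Its argument "rows" is a list of rows, each a list of 3 entries, a list of its own where there are three numbers: the shift along the tool's x, y, z in mm, then the turn about the tool's z in rad, then the closure in counts, from 0 (fully open) to 255 (shut). In form: [[[x, y, z], spin, grip], ...]. A call has 1 to 8 rows; each row is the pose to reach, as a shift and turn from the pose commanded when the call began, along the tool's axes at that moment; what a row does not reach only later rows make up. A row lasts 1/12 s, in which the tool goes at most 41.7 mm and 7.16 degrees, less where a joint would pass 70% of its speed; a pose out of reach is approached as far as the arm can. A call with a gripper value outside its range is refused whole. The fingers move at their own pace and stop on an object; the grip force is fixed at half the most. Time passes only in rows, so rows that repeat a pose let the fingers close. It gives the time, the measured TCP pose, the force, the opening and the grip force at its end, in the units of the state.
- ctrl.read_state(): the state, without advancing time (a new reading comes with each control period).
- ctrl.capture(name): name is "scene" or "top" or "wrist"; returns (picture, depth): 384x512x3 uint8, red, green, blue; 384x512 float32, m along the optical axis (not along the pixel's ray), 0 where there is no reading.
- ctrl.camera_model(name): a dict with "fx", "fy", "cx", "cy" (pixels), "D" ([k1, k2, p1, p2, k3] as OpenCV has them; the pictures are not rectified), "T" (4x4, takes a point from camera to world coordinates). Camera axes: x right, y down, z forward; pixel columns grow to the right and rows downward; lengths in m; the calibration is good to about 2 mm. A picture is of the moment at which its call begins: read the wrist's pose just before it. camera_model takes no time and is no camera call; for the wrist camera it gives the pose at the moment of the call.
- ctrl.finish_job(): hands the job in; it is judged then, once.
The state is a dict: "clock": time; "joint_pos": joint angles; "joint_velocities": joint speeds; "joint_efforts": joint torques, N m; "position": TCP position; "tcp_rot": TCP orientation; "force": force on the tool from outside, world axes, zero at the start; "moment": the same for the moment, N m; "width": finger opening in m; "gripper_force": force on a finger pad.
Only numpy, scipy, OpenCV 4.12 (cv2) and the standard library are available. Lean on these libraries where they do the work, as an engineer would, in place of code of your own. Each camera call takes 0.05 s, during which the arm holds its last target. There are 200 camera calls.

## Working session

There is one attempt and no reset: what is moved stays moved. The work goes in short steps, Python scripts to look and compute and a tool call to move; the robot and the scene stay as the last step left them, time stands still between calls to the robot, and variables do not carry over. Pictures are saved under pics/ and viewed, at most 10 in all, crops included, and the job is handed in when it is done.

Besides the shell and the picture viewer there is one more tool, called after "Request:" as name(argument=value, ...), one argument or row to a line, values as JSON. jog_arm: Moves the arm, as the interface text tells. Its arguments: {"type":"object","properties":{"rows":{"type":"array","items":{"type":"array"}}},"required":["rows"]}

```bash
mkdir -p pics; ls; python3 - <<'E'
from rig import ctrl
import cv2,numpy as np
s=ctrl.read_state();print(s)
ims=[]
for n in("scene","top"):
    p,d=ctrl.capture(n);np.savez(f"{n}.npz",p=p,d=d,**{k:v for k,v in ctrl.camera_model(n).items()})
    cv2.imwrite(f"pics/{n}0.png",p[:,:,::-1]);print(n,ctrl.camera_model(n)["T"].round(3).tolist())
E
```

```text
pics
{'clock': 0.0, 'joint_pos': array([1.28599113e+00, 8.74430018e-02, 1.75148579e-01, 1.65978339e+00,
       1.19634398e-05, 1.57079591e+00]), 'joint_velocities': array([-4.19408845e-04, -9.46930395e-04, -1.42561338e-03,  1.88912280e-05,
        7.94583701e-04,  5.18958723e-04]), 'joint_efforts': array([ 1.91016697e-03, -5.20393145e+01,  4.64798212e+01,  1.65253709e-02,
        1.09475138e-05, -2.13842503e-05]), 'position': array([0.15453358, 0.52784811, 0.40399972]), 'tcp_rot': array([-3.14031117e+00, -1.19639628e-05,  2.85678786e+00]), 'force': array([0.62891461, 0.41591767, 0.16433933]), 'moment': array([-0.00436498, -0.03222172, -0.00046648]), 'gripper_force': 0.0, 'width': 0.08532162082516388}
scene [[0.207, 0.636, -0.744, 1.103], [0.978, -0.141, 0.152, -0.146], [-0.008, -0.759, -0.651, 0.563], [0.0, 0.0, 0.0, 1.0]]
top [[0.173, -0.958, 0.229, 0.425], [-0.985, -0.167, 0.042, -0.071], [-0.002, -0.233, -0.972, 0.78], [0.0, 0.0, 0.0, 1.0]]
```

View pics/top0.png

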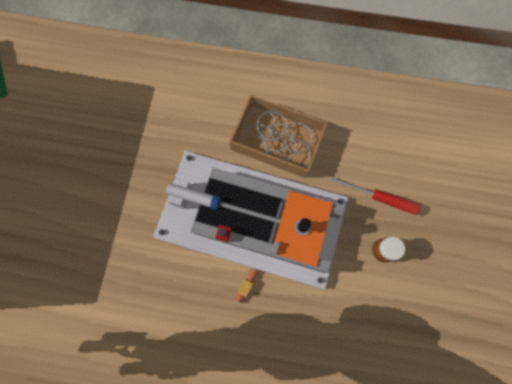

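View pics/scene0.png

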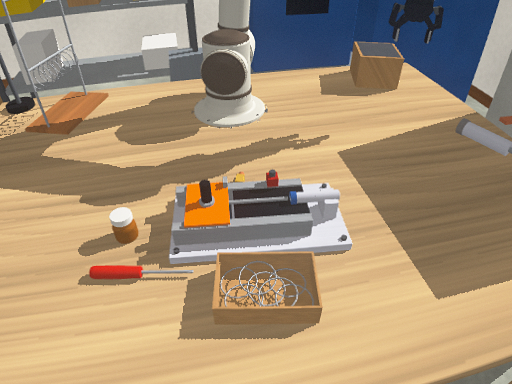

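The top view shows the orange plate around (305,228), the knob at (304,226), the red stop at (223,233) and the spring tube at (195,196). The scene view shows the knob at (206,190), the stop at (272,178), and the jar and screwdriver beyond the shut end.

```bash
cat > h.py <<'E'
import numpy as np,cv2
def ray(c,uv,z):
    K=np.array([[c["fx"],0,c["cx"]],[0,c["fy"],c["cy"]],[0,0,1.]])
    n=cv2.undistortPoints(np.float64(uv).reshape(-1,1,2),K,np.array(c["D"],float)).reshape(-1,2)
    r=np.c_[n,np.ones(len(n))]@c["T"][:3,:3].T;o=c["T"][:3,3]
    return o+r*((z-o[2])/r[:,2])[:,None]
def blob(m,near=None):
    n,l,s,ce=cv2.connectedComponentsWithStats(m.astype(np.uint8))
    k=1+np.argmax(s[1:,4]) if near is None else 1+np.argmin(np.hypot(*(ce[1:]-near).T)+1000*(s[1:,4]<15))
    return l==k,ce[k],s[k]
E
python3 - <<'E'
import numpy as np,cv2
from h import *
for n,kn,st in(("top",(304,226),(223,233)),("scene",(206,190),(272,178))):
    c=np.load(n+".npz");p=c["p"];h=cv2.cvtColor(p,cv2.COLOR_RGB2HSV);H,S,V=[h[...,i].astype(int) for i in range(3)]
    o,ce,s=blob(cv2.morphologyEx(((H>5)&(H<14)&(S>200)&(V>170)).astype(np.uint8),cv2.MORPH_CLOSE,np.ones((9,9))),kn)
    uv=np.argwhere(o)[:,::-1];P=ray(c,uv,.071)
    r=cv2.minAreaRect((P[:,:2]*1000).astype(np.float32));print(n,"orange",s,r)
    print(" corners",cv2.boxPoints(r).round(1).tolist())
    k,ce,s=blob((V<70),kn);print(" knob",ce,s,ray(c,ce,.123))
    red,ce,s=blob(((H<5)|(H>174))&(S>150)&(V>60),st);print(" red",ce,s,ray(c,ce,.086))
    big=cv2.resize(p[150:290,150:350] if n=="top" else p[160:260,160:360],None,fx=4,fy=4,interpolation=cv2.INTER_CUBIC)
    cv2.imwrite(f"pics/{n}1.png",big[:,:,::-1])
    if n=="top":
        g=(c["d"]>0);K=c["d"][int(kn[1]),int(kn[0])];print(" depth at knob",K)
E
```

```text
top orange [ 278  193   52   71 1937] ((536.889404296875, -129.99050903320312), (85.55012512207031, 122.07030487060547), 83.21512603759766)
 corners [[471.20001220703125, -165.3000030517578], [592.4000244140625, -179.6999969482422], [602.5999755859375, -94.69999694824219], [481.29998779296875, -80.30000305175781]]
 knob [304.15748031 225.16535433] [298 219  13  13 127] [[ 0.53281639 -0.12955254  0.123     ]]
 red [223.75423729 232.41525424] [216 224  15  17 118] [[0.49866341 0.01630163 0.086     ]]
 depth at knob 0.66052794
scene orange [186 193  15  18 108] ((531.5435791015625, -158.27687072753906), (28.384817123413086, 55.013282775878906), 86.1990966796875)
 corners [[503.20001220703125, -170.60000610351562], [558.0, -174.3000030517578], [559.9000244140625, -145.89999389648438], [505.0, -142.3000030517578]]
 knob [205.38834951 191.19417476] [200 180  12  23 206] [[ 0.56922116 -0.131068    0.123     ]]
 red [271.94782609 180.        ] [266 172  12  14 115] [[0.51795271 0.01439329 0.086     ]]
```

View pics/top1.png

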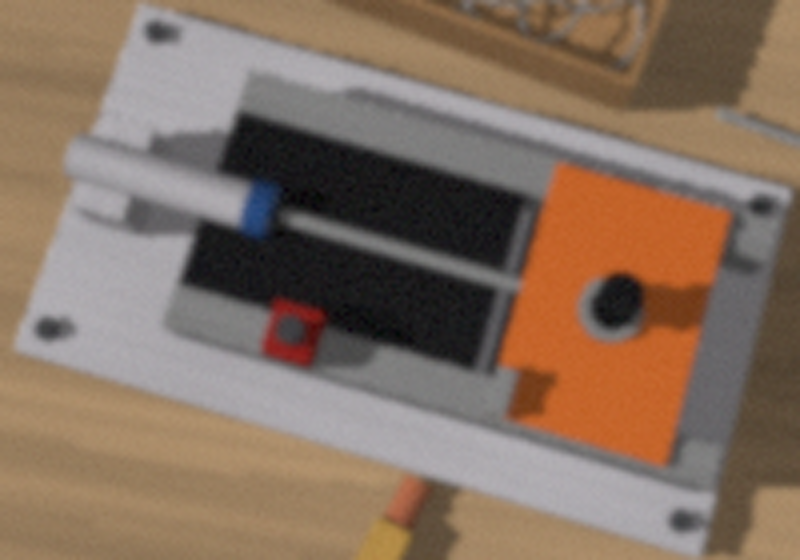

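View pics/scene1.png

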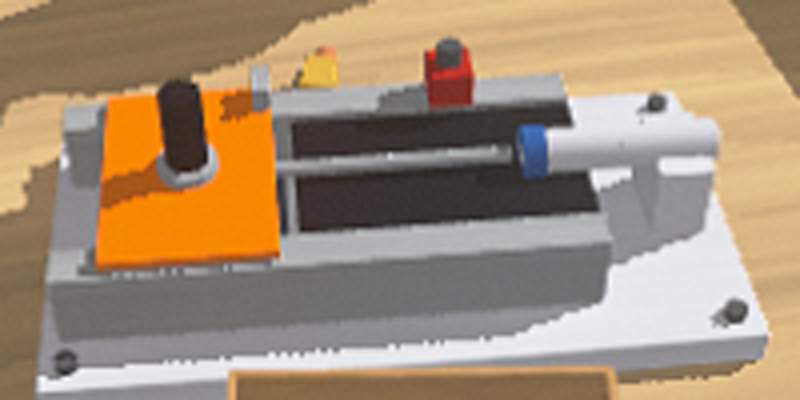

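The crops show the black knob top at full-image (304,225), the red stop with its thumb screw at (223,232), and the fixture turned by about -0.12 rad. The knob is at about (0.533, -0.130). Both plate centre and knob agree to within 4 mm, and the stop is roughly 83 mm. I'll move above the knob next.

Request:
jog_arm(
  rows=[
    [[-548,-525,0],0,0],
    [[-548,-525,0],0,0],
    [[-548,-525,0],0,0],
    [[-548,-525,0],0,0],
    [[-548,-525,0],0,0],
    [[-548,-525,0],0,0],
  ],
)

```text
clock: 0.6
position: [0.2795, 0.3093, 0.4044]
tcp_rot: [-3.141, -0.0, 2.858]
force: [0.5, 0.6, 0.3]
width: 0.0854
gripper_force: 0.0
```

```bash
python3 - <<'E'
from rig import ctrl
s=ctrl.read_state();print(s["joint_pos"].round(3),s["position"],s["tcp_rot"],s["clock"])
import numpy as np
from h import ray
c=np.load("top.npz")
B=150+np.array([(158,32),(48,328),(762,204),(685,520)])/4
P=ray(c,B,.025)*1000;print(P.round(1))
for a,b in((0,2),(1,3)): d=P[a]-P[b];print("yaw",np.arctan2(-d[0],d[1]))
d=P[2]+P[0]-P[3]-P[1];print("yaw x",np.arctan2(d[1],d[0]),P.mean(0))
E
```

```text
[ 0.836 -0.228 -0.122  1.678 -0.     1.12 ] [0.27946202 0.30934882 0.40440643] [-3.14140676e+00 -2.64246730e-05  2.85751563e+00] 0.6
[[ 651.7  129.5   25. ]
 [ 484.1  150.3   25. ]
 [ 613.2 -206.4   25. ]
 [ 445.1 -188.1   25. ]]
yaw -0.11428991152023561
yaw -0.114753341645792
yaw x -0.11592097419209166 [548.52656306 -28.68756256  25.        ]
```

Request:
jog_arm(
  rows=[
    [[-367,-352,0],0,0],
    [[-367,-352,0],0,0],
    [[-367,-352,0],0,0],
    [[-367,-352,0],0,0],
    [[-367,-352,0],0,0],
    [[-367,-352,0],0,0],
    [[-367,-352,0],0,0],
    [[-367,-352,0],0,0],
  ],
)

```text
clock: 1.27
position: [0.4456, 0.0199, 0.4046]
tcp_rot: [3.141, 0.0, 2.856]
force: [1.0, 1.8, 0.2]
width: 0.0857
gripper_force: 0.0
```

Request:
jog_arm(
  rows=[
    [[-127,-122,0],-0.1,0],
    [[-127,-122,0],-0.17,0],
    [[-127,-122,0],-0.17,0],
    [[-127,-122,0],-0.17,0],
    [[-127,-122,0],-0.17,0],
    [[-127,-122,0],-0.17,0],
    [[-127,-122,0],-0.17,0],
  ],
)

```text
clock: 1.85
position: [0.5328, -0.1309, 0.404]
tcp_rot: [3.141, -0.002, 3.026]
force: [0.1, 1.2, -0.0]
width: 0.0855
gripper_force: 0.0
```

```bash
python3 - <<'E'
from rig import ctrl
import cv2,numpy as np
s=ctrl.read_state();print(s["joint_pos"].round(3),s["position"],s["tcp_rot"],s["force"],s["clock"])
c=ctrl.camera_model("wrist");p,d=ctrl.capture("wrist");np.savez("wrist.npz",p=p,d=d,**c)
print(c["T"].round(3).tolist());cv2.imwrite("pics/wrist0.png",p[:,:,::-1])
E
```

```text
[-0.241  0.084  0.172  1.66   0.    -0.125] [ 0.53279977 -0.13088634  0.40399363] [ 3.14110929e+00 -1.69284879e-03  3.02552725e+00] [ 0.12410954  1.19526101 -0.01424811] 1.85
[[0.117, 0.949, 0.292, 0.458], [0.993, -0.112, -0.032, -0.121], [0.002, 0.294, -0.956, 0.374], [0.0, 0.0, 0.0, 1.0]]
```

View pics/wrist0.png

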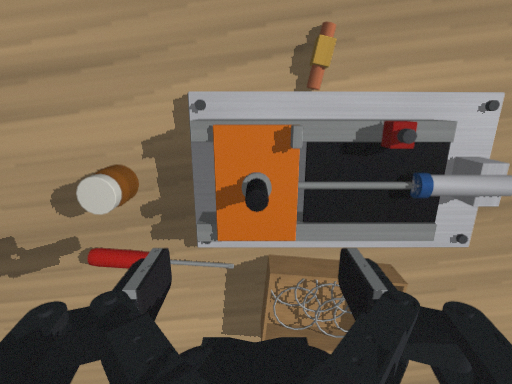

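The wrist picture shows the knob top at about (257,200), the lug at (297,137) and the red stop at (399,135) with its near face at column 385. Next I'll measure the knob centre, yaw and stop.

```bash
python3 - <<'E'
import numpy as np,cv2
from h import *
c=np.load("wrist.npz");p=c["p"];h=cv2.cvtColor(p,cv2.COLOR_RGB2HSV);H,S,V=[h[...,i].astype(int) for i in range(3)]
B=np.array([(200,105),(492,105),(206,240),(461,239)]);P=ray(c,B,.025)*1000
d=P[1]-P[0]+P[3]-P[2];yaw=np.arctan2(-d[0],d[1]);print("yaw",yaw,P.round(1).tolist(),"mean",P.mean(0))
f=np.array([[np.cos(yaw),np.sin(yaw)],[-np.sin(yaw),np.cos(yaw)]])
m,ce,s=blob(V<60,(257,197));print("knob blob",ce,s)
# top disc: lowest part of the blob
uv=np.argwhere(m)[:,::-1];w=s[2];bot=s[1]+s[3]
X=ray(c,[(ce[0],bot-w/2)],.123)[0];print("knob top",bot-w/2,X)
print("knob depth",c["d"][int(bot-w/2),int(ce[0])], "orange depth pts")
o,ce,s=blob(cv2.morphologyEx(((H>3)&(H<14)&(S>200)&(V>150)).astype(np.uint8),cv2.MORPH_CLOSE,np.ones((5,5))),(257,180))
r=cv2.minAreaRect((ray(c,np.argwhere(o)[:,::-1],.071)[:,:2]*1000).astype(np.float32));print("plate",r)
red,ce,s=blob(((H<5)|(H>174))&(S>150)&(V>60),(399,135));print("red",ce,s)
F=ray(c,[(s[0],s[1]+s[3]/2),(s[0]+s[2],s[1]+s[3]/2)],.086);print("stop rel",((F-X)[:,:2]@f.T)*1000)
K=ray(c,[(297,147)],.089);print("lug rel",((K-X)[:,:2]@f.T)*1000)
E
```

```text
yaw -0.11458968019147645 [[447.3, -182.3, 25.0], [486.1, 154.3, 25.0], [616.5, -203.6, 25.0], [655.3, 133.8, 25.0]] mean [551.28161336 -24.40985673  25.        ]
knob blob [256.15780731 194.77906977] [245 179  23  32 602]
knob top 199.5 [ 0.53739625 -0.12829159  0.123     ]
knob depth 0.261605 orange depth pts
plate ((538.5339965820312, -127.87849426269531), (88.87641906738281, 128.6578369140625), 83.31114959716797)
red [396.3592233  133.98220065] [382 121  35  28 618]
stop rel [[-54.33299976 123.87033782]
 [-54.32645696 158.46379461]]
lug rel [[-43.12354132  40.35209382]]
```

Request:
jog_arm(
  rows=[
    [[-4,3,30],0,0],
    [[-4,3,70],0,0],
    [[-4,3,105],0,0],
    [[-4,3,130],0,0],
    [[-4,3,145],0,0],
    [[-4,3,152],0,0],
    [[-4,3,152],0,0],
  ],
)

```text
clock: 2.48
position: [0.5364, -0.1268, 0.2518]
tcp_rot: [3.141, -0.002, 3.028]
force: [-0.1, -0.3, -0.1]
width: 0.0855
gripper_force: 0.0
```

Request:
jog_arm(
  rows=[
    [[0,0,0],0,80],
    [[0,0,0],0,120],
    [[0,0,0],0,150],
    [[0,0,0],0,170],
    [[0,0,0],0,190],
    [[0,0,0],0,210],
    [[0,0,0],0,230],
    [[0,0,0],0,255],
  ],
)

```text
clock: 3.15
position: [0.5373, -0.1285, 0.2535]
tcp_rot: [-3.141, 0.001, 3.026]
force: [-1.6, -2.0, 5.6]
width: 0.0201
gripper_force: 58.4
```

Request:
jog_arm(
  rows=[
    [[0,0,-1],0,255],
    [[0,0,-1],0,255],
    [[0,0,-1],0,255],
  ],
)

```text
clock: 3.4
position: [0.5373, -0.1284, 0.2536]
tcp_rot: [-3.141, 0.0, 3.026]
force: [3.1, -4.7, -1.3]
width: 0.0207
gripper_force: 58.9
```

Request:
jog_arm(
  rows=[
    [[0,4,0],0,255],
    [[0,8,0],0,255],
    [[0,12,0],0,255],
    [[0,16,0],0,255],
    [[0,20,0],0,255],
    [[0,20,0],0,255],
    [[0,20,0],0,255],
  ],
)

```text
clock: 3.98
position: [0.5397, -0.1083, 0.2536]
tcp_rot: [-3.141, 0.0, 3.027]
force: [3.2, -4.6, -2.0]
width: 0.0205
gripper_force: 59.0
```

The force was already 4.7 N at the grasp, so I'll feel the shut end too and use it as the zero.

Request:
jog_arm(
  rows=[
    [[0,-5,0],0,255],
    [[0,-10,0],0,255],
    [[0,-15,0],0,255],
    [[0,-19,0],0,255],
    [[0,-20,0],0,255],
    [[0,-20,0],0,255],
    [[0,-20,0],0,255],
  ],
)

```text
clock: 4.57
position: [0.5373, -0.1287, 0.2536]
tcp_rot: [-3.141, 0.0, 3.026]
force: [3.4, -3.7, -2.4]
width: 0.0205
gripper_force: 59.0
```

Request:
jog_arm(
  rows=[
    [[0,-1,0],0,255],
    [[0,-1,0],0,255],
    [[0,-1,0],0,255],
  ],
)

```text
clock: 4.82
position: [0.5372, -0.1293, 0.2536]
tcp_rot: [3.141, 0.0, 3.027]
force: [4.8, -4.0, -3.0]
width: 0.0205
gripper_force: 59.1
```

Request:
jog_arm(
  rows=[
    [[0,-1,0],0,255],
    [[0,-1,0],0,255],
    [[0,-1,0],0,255],
  ],
)

```text
clock: 5.07
position: [0.5372, -0.1297, 0.2536]
tcp_rot: [3.14, 0.0, 3.027]
force: [4.9, 2.3, -3.0]
width: 0.0204
gripper_force: 59.2
```

Request:
jog_arm(
  rows=[
    [[0,-1,0],0,255],
    [[0,-1,0],0,255],
    [[0,-1,0],0,255],
  ],
)

```text
clock: 5.32
position: [0.5371, -0.13, 0.2536]
tcp_rot: [3.138, 0.0, 3.028]
force: [5.5, 7.3, -2.4]
width: 0.0205
gripper_force: 59.4
```

Request:
jog_arm(
  rows=[
    [[0,6,0],0,255],
    [[0,14,0],0,255],
    [[0,22,0],0,255],
    [[0,30,0],0,255],
    [[0,38,0],0,255],
    [[0,46,0],0,255],
    [[0,52,0],0,255],
    [[0,55,0],0,255],
  ],
)

```text
clock: 5.98
position: [0.5433, -0.0765, 0.2536]
tcp_rot: [-3.14, 0.001, 3.027]
force: [5.4, -9.5, -3.2]
width: 0.0208
gripper_force: 59.5
```

Request:
jog_arm(
  rows=[
    [[0,3,0],0,255],
    [[0,6,0],0,255],
    [[0,9,0],0,255],
    [[0,11,0],0,255],
    [[0,13,0],0,255],
    [[0,14,0],0,255],
    [[0,14,0],0,255],
    [[0,14,0],0,255],
  ],
)

```text
clock: 6.65
position: [0.5449, -0.0633, 0.2536]
tcp_rot: [-3.14, 0.001, 3.026]
force: [4.8, -8.7, -3.5]
width: 0.0209
gripper_force: 59.5
```

Request:
jog_arm(
  rows=[
    [[0,1,0],0,255],
    [[0,2,0],0,255],
    [[0,3,0],0,255],
    [[0,4,0],0,255],
    [[0,4,0],0,255],
    [[0,4,0],0,255],
  ],
)

```text
clock: 7.15
position: [0.5454, -0.0594, 0.2536]
tcp_rot: [-3.139, 0.001, 3.026]
force: [5.0, -10.1, -3.6]
width: 0.0204
gripper_force: 59.5
```

Request:
jog_arm(
  rows=[
    [[0,1,0],0,255],
    [[0,2,0],0,255],
    [[0,3,0],0,255],
    [[0,3,0],0,255],
    [[0,3,0],0,255],
  ],
)

```text
clock: 7.57
position: [0.5457, -0.0564, 0.2536]
tcp_rot: [-3.139, 0.001, 3.026]
force: [6.2, -8.6, -4.4]
width: 0.0204
gripper_force: 59.5
```

Request:
jog_arm(
  rows=[
    [[0,1,0],0,255],
    [[0,2,0],0,255],
    [[0,2,0],0,255],
    [[0,2,0],0,255],
  ],
)

```text
clock: 7.9
position: [0.5459, -0.0545, 0.2536]
tcp_rot: [-3.139, 0.001, 3.026]
force: [4.0, -9.6, -3.7]
width: 0.0204
gripper_force: 59.5
```

s is about 75.3 mm and the shutter still moves freely. I'll keep going in small steps.

Request:
jog_arm(
  rows=[
    [[0,1,0],0,255],
    [[0,2,0],0,255],
    [[0,2,0],0,255],
    [[0,2,0],0,255],
  ],
)

```text
clock: 8.23
position: [0.5461, -0.0525, 0.2536]
tcp_rot: [-3.139, 0.001, 3.026]
force: [5.8, -10.3, -4.3]
width: 0.0208
gripper_force: 59.6
```

Request:
jog_arm(
  rows=[
    [[0,1,0],0,255],
    [[0,1.5,0],0,255],
    [[0,1.5,0],0,255],
    [[0,1.5,0],0,255],
  ],
)

```text
clock: 8.57
position: [0.5463, -0.0511, 0.2536]
tcp_rot: [-3.139, 0.001, 3.026]
force: [5.9, -10.2, -3.1]
width: 0.021
gripper_force: 59.6
```

Request:
jog_arm(
  rows=[
    [[0,1,0],0,255],
    [[0,1.5,0],0,255],
    [[0,1.5,0],0,255],
    [[0,1.5,0],0,255],
  ],
)

```text
clock: 8.9
position: [0.5465, -0.0496, 0.2536]
tcp_rot: [-3.139, 0.001, 3.026]
force: [5.4, -9.4, -3.1]
width: 0.0205
gripper_force: 59.6
```

Request:
jog_arm(
  rows=[
    [[0,1,0],0,255],
    [[0,1.5,0],0,255],
    [[0,1.5,0],0,255],
    [[0,1.5,0],0,255],
  ],
)

```text
clock: 9.23
position: [0.5466, -0.0481, 0.2536]
tcp_rot: [-3.139, 0.001, 3.026]
force: [4.8, -10.3, -3.0]
width: 0.0206
gripper_force: 59.6
```

Request:
jog_arm(
  rows=[
    [[0,1,0],0,255],
    [[0,1.5,0],0,255],
    [[0,1.5,0],0,255],
    [[0,1.5,0],0,255],
  ],
)

```text
clock: 9.57
position: [0.5468, -0.0466, 0.2536]
tcp_rot: [-3.139, 0.001, 3.026]
force: [4.7, -10.5, -3.9]
width: 0.0205
gripper_force: 59.6
```

Request:
jog_arm(
  rows=[
    [[0,1,0],0,255],
    [[0,1.5,0],0,255],
    [[0,1.5,0],0,255],
    [[0,1.5,0],0,255],
  ],
)

```text
clock: 9.9
position: [0.547, -0.0452, 0.2536]
tcp_rot: [-3.139, 0.001, 3.026]
force: [4.6, -10.4, -3.1]
width: 0.0207
gripper_force: 59.6
```

Request:
jog_arm(
  rows=[
    [[0,1,0],0,255],
    [[0,1.5,0],0,255],
    [[0,1.5,0],0,255],
    [[0,1.5,0],0,255],
  ],
)

```text
clock: 10.23
position: [0.5472, -0.0437, 0.2536]
tcp_rot: [-3.139, 0.001, 3.026]
force: [5.2, -10.6, -4.0]
width: 0.0206
gripper_force: 59.6
```

```bash
python3 - <<'E'
from rig import ctrl
import cv2
s=ctrl.read_state();print(s["position"],s["force"])
a,_=ctrl.capture("wrist");b,_=ctrl.capture("top")
im=cv2.hconcat([cv2.resize(a[80:260,250:450],(400,360)),cv2.resize(b[180:270,180:280],(400,360),interpolation=cv2.INTER_CUBIC)])
cv2.imwrite("pics/gap.png",im[:,:,::-1])
E
```

```text
[ 0.54716055 -0.04368898  0.25363872] [  5.1965166  -10.61269747  -4.02746127]
```

View pics/gap.png

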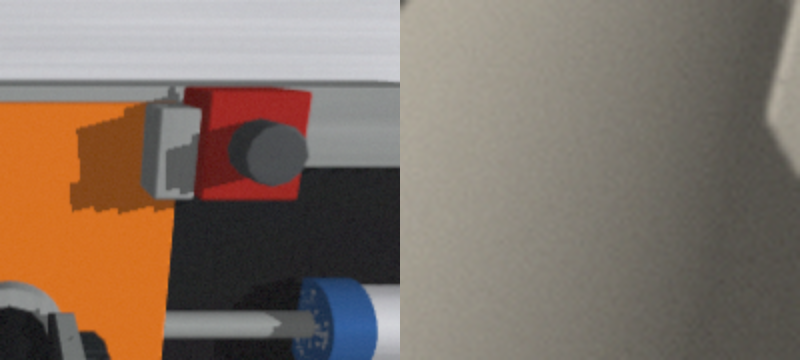

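The wrist crop shows the lug's right edge at crop (195,150) almost touching the red face at (200,150). The top view is blocked by the arm. I'll go on in 1 mm steps.

Request:
jog_arm(
  rows=[
    [[0,1,0],0,255],
    [[0,1,0],0,255],
    [[0,1,0],0,255],
  ],
)

```text
clock: 10.58
position: [0.5473, -0.0427, 0.2536]
tcp_rot: [-3.139, 0.001, 3.026]
force: [5.0, -10.8, -3.7]
width: 0.0206
gripper_force: 59.6
```

Request:
jog_arm(
  rows=[
    [[0,1,0],0,255],
    [[0,1,0],0,255],
    [[0,1,0],0,255],
  ],
)

```text
clock: 10.83
position: [0.5473, -0.0422, 0.2536]
tcp_rot: [-3.137, 0.001, 3.025]
force: [4.3, -15.7, -3.6]
width: 0.0202
gripper_force: 59.8
```

Contact is starting, with the force up 5 N and less travel than commanded. One more step should confirm it.

Request:
jog_arm(
  rows=[
    [[0,1,0],0,255],
    [[0,1,0],0,255],
    [[0,1,0],0,255],
  ],
)

```text
clock: 11.08
position: [0.5474, -0.0418, 0.2536]
tcp_rot: [-3.136, 0.001, 3.024]
force: [4.1, -21.0, -2.5]
width: 0.0207
gripper_force: 60.1
```

The stop is felt with about 11 N on it. Contact was at TCP y -0.0425 and shut at -0.1293, so travel is about 87.4 mm and the halfway TCP y is -0.0859.

Request:
jog_arm(
  rows=[
    [[0,-4,0],0,255],
    [[0,-11,0],0,255],
    [[0,-18,0],0,255],
    [[0,-25,0],0,255],
    [[0,-32,0],0,255],
    [[0,-38,0],0,255],
    [[0,-42,0],0,255],
    [[0,-44,0],0,255],
  ],
)

```text
clock: 11.75
position: [0.5424, -0.0845, 0.2536]
tcp_rot: [-3.14, 0.001, 3.026]
force: [4.7, -7.2, -3.5]
width: 0.0205
gripper_force: 59.8
```

Request:
jog_arm(
  rows=[
    [[0,-1,0],0,255],
    [[0,-1.5,0],0,255],
    [[0,-1.5,0],0,255],
    [[0,-1.5,0],0,255],
    [[0,-1.5,0],0,255],
    [[0,-1.5,0],0,255],
  ],
)

```text
clock: 12.25
position: [0.5423, -0.0856, 0.2536]
tcp_rot: [-3.14, 0.001, 3.026]
force: [5.9, -7.2, -3.0]
width: 0.0207
gripper_force: 59.8
```

```bash
python3 - <<'E'
from rig import ctrl
import cv2,numpy as np
from h import *
s=ctrl.read_state();print(s["position"],s["force"],s["tcp_rot"])
c=ctrl.camera_model("wrist");p,_=ctrl.capture("wrist")
cv2.imwrite("pics/half.png",p[:,:,::-1])
h=cv2.cvtColor(p,cv2.COLOR_RGB2HSV);H,S,V=[h[...,i].astype(int) for i in range(3)]
o,ce,st=blob(cv2.morphologyEx(((H>3)&(H<14)&(S>200)&(V>150)).astype(np.uint8),cv2.MORPH_CLOSE,np.ones((5,5))))
P=ray(c,np.argwhere(o)[:,::-1],.071)[:,:2]@np.array([.1146,.9934]);print("plate y range mm",np.percentile(P,[1,99])*1000)
# shut reference from the first wrist picture
w=np.load("wrist.npz");h=cv2.cvtColor(w["p"],cv2.COLOR_RGB2HSV);H,S,V=[h[...,i].astype(int) for i in range(3)]
o,ce,st=blob(cv2.morphologyEx(((H>3)&(H<14)&(S>200)&(V>150)).astype(np.uint8),cv2.MORPH_CLOSE,np.ones((5,5))),(257,180))
P=ray(w,np.argwhere(o)[:,::-1],.071)[:,:2]@np.array([.1146,.9934]);print("shut",np.percentile(P,[1,99])*1000)
E
```

```text
[ 0.54229326 -0.08560009  0.25362858] [ 5.86073422 -7.21309937 -3.04921854] [-3.13981742e+00  5.91645102e-04  3.02599755e+00]
plate y range mm [-65.70816044  21.92958466]
shut [-108.90561726  -22.17033698]
```

View pics/half.png

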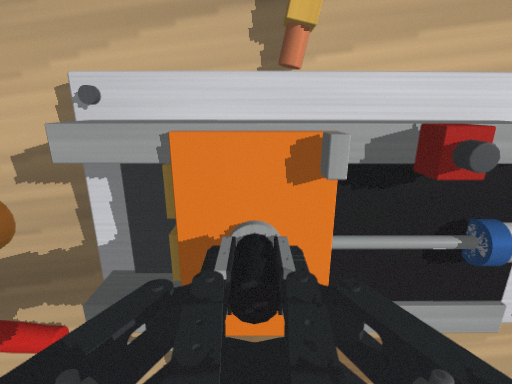

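The picture shows the knob (255,280) firmly held and the plate about midway, with the lug at (335,155) clear of the red stop (455,150). The camera gives a displacement of 43 to 44 mm against the 43.7 mm target, so I'm handing in.

```bash
python3 -c "
from rig import ctrl
print(ctrl.finish_job())"
```

```text
the job is handed in; nothing more can be done
None
```

The shutter was opened until it met the red stop at about 87 mm with roughly 11 N on it, well under the 60 N limit, then eased back to about 43.7 mm and handed in at about 12 s with the gripper still holding the knob.

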